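# Seat the raised vial and start the block heater

### The arm

A 6-joint arm with a two-finger parallel gripper is mounted at the origin on the work surface. World frame = base frame: x ahead of the robot, y to its left, z up, the work surface at z = 0. Lengths are in m, angles in degrees, forces in N, time in s.
With the tool pointing down it reaches from about 0.375 to 0.9 m from the base axis. Payload 3.1 kg.
Tool frame: the origin (TCP) lies at the very end of the fingers, on their centre line; the grasp point (between the pads) lies bot.grip_point_offset behind it (bot.grip_point_offset is the distance from the TCP to the grasp point, in m); z points along the fingers, y is the line along which they close (so a half turn about z gives the same grasp; the last joint's range is limited). The gripper opens to 87 mm and grips with 3 to 60 N. Pads are 19 mm wide; open, the fingers measure 117 mm over their backs; the gripper's body (75 mm by 190 mm) begins 51 mm behind the grasp point.
Start: joints at [57.84, 30.224, 82.088, -0, 67.689, -10.227], TCP at [0.233, 0.58, 0.223] pointing down, gripper open.
Joint ranges: [-176.69, 176.69], [-43.24, 126.21], [12.49, 139.97], [-82, 262], [0, 151.66], [-163.58, 163.58]. Speed limits (degrees/s): [159.86, 159.86, 180, 180, 180, 180].

### API

Orientations are given as a 3x3 rotation matrix whose columns are the frame's x, y, z axes.
In Python, from rig import bot, viewer, ticket gives the robot as it stands.
- The arm moves only by the tool servo_tool, never from a script. Its argument "targets" is a list of rows, each an object with "offset": the shift along the tool's x, y, z in m, a list of three; "dr": the turn, a rotation vector about the tool's x, y, z in degrees, a list of three. In form: [{"offset": [x, y, z], "dr": [ax, ay, az]}, ...]. A call has 1 to 20 rows; each row is the pose to reach, as a shift and turn from the pose commanded when the call began, along the tool's axes at that moment; what a row does not reach only later rows make up. A row lasts 1/12 s, in which the tool goes at most 41.7 mm and 7.16 degrees, less where a joint would pass 70% of its speed; a pose out of reach is approached as far as the arm can. A call with a gripper value outside its range is refused whole. "gripper" is the gripper command: -1 is fully open, 1 is shut, values between are in proportion, set as the call begins (left out, the last holds). The fingers move at their own pace and stop on an object; the grip force is fixed at half the most. Time passes only in rows, so rows that repeat a pose let the fingers close. It gives the time, the measured TCP pose, the force, the opening and the grip force at its end, in the units of the state.
- bot.read_state(): the state, without advancing time (a new reading comes with each control period).
- viewer.capture(name): name is "scene" or "top" or "wrist"; returns a dict with "color" (420x560x3 uint8, red, green, blue), "camera_matrix" (3x3 intrinsics, pixels), "R" (3x3) and "t" (3): a world point X has camera coordinates R X + t. Camera axes: x right, y down, z forward; pixel columns grow to the right and rows downward; lengths in m; the calibration is good to about 2 mm. The wrist camera is an equidistant fisheye: a pixel r from the principal point sees the ray r / f radians off the axis. A picture is of the moment at which its call begins. There is no depth.
- ticket.hand_in(): hands the job in; it is judged then, once.
The state is a dict: "time_s": time; "joint_positions": joint angles; "qvel": joint speeds; "tau": joint torques, N m; "position": TCP position; "tcp_rot": TCP orientation; "force": force on the tool from outside, world axes, zero at the start; "moment": the same for the moment, N m; "opening": opening from 0.0 (shut) to 1.0 (fully open); "grasp_force": force on a finger pad.
Only numpy, scipy, OpenCV 4.12 (cv2) and the standard library are available. Lean on these libraries where they do the work, as an engineer would, in place of code of your own. Each camera call takes 0.05 s, during which the arm holds its last target. There are 200 camera calls.

### The job

One of the six capped vials in the block heater's wells stands higher than the rest: with the fingertips, gently push it straight down until it is fully home, level with the others. Then press the long bar-shaped start key on the front ledge fully down with the fingertips, and withdraw. Lift nothing, and leave the other vials, the other keys and everything else on the heater and bench untouched.

Things in the scene. Friction and masses are not known exactly. Their poses are not given: they have to be found in the camera images.
- heater: white block heater fixed to the bench, 240 x 290 mm (x by y), -x side to the robot. Origin: centre of its underside, z up. Front ledge 70 mm high with four white keys at x = -87 mm, 56 mm apart, in any order. Behind it a deck 85 mm high with six wells at x = 0 and 65, y = -85, -20 and 45 mm, each with a vial; any one may be the raised one
- proud_vial_cap (a point): centre of the top of the cap of the raised vial: the one in the wells that stands 13 to 18 mm higher than the other five, otherwise alike (amber glass, black cap 28 mm across and 15 mm high). Fully home, this point is 112 mm above the bench, level with the other caps; z up
- proud_vial (a joint): how far the raised vial has been pushed down (m): 0 to 0.005 at the start, 0.018 when fully home against a hard stop. Its tight seal takes about 3 N to slide, and it stays where it is left; it can be pulled up too (negative)
- start_key_top (a point): centre of the top of the start key, the only long bar-shaped key on the ledge: 40 mm long (along the heater's y), 16 mm wide; top 80.5 mm above the bench, so 10 mm above the ledge
- start_key (a joint): how far the start key is pressed (m): 0 at rest, 0.005 fully down against its stop, which takes about 5 N; it springs back up
- vial_a: one of the five seated vials: 62 mm tall, its cap top at 112 mm above the bench. Origin: centre of its underside, 50 mm above the bench, down in the well; z up
- vial_b: one of the five seated vials: 62 mm tall, its cap top at 112 mm above the bench. Origin: centre of its underside, 50 mm above the bench, down in the well; z up
- vial_c: one of the five seated vials: 62 mm tall, its cap top at 112 mm above the bench. Origin: centre of its underside, 50 mm above the bench, down in the well; z up
- vial_d: one of the five seated vials: 62 mm tall, its cap top at 112 mm above the bench. Origin: centre of its underside, 50 mm above the bench, down in the well; z up
- vial_e: one of the five seated vials: 62 mm tall, its cap top at 112 mm above the bench. Origin: centre of its underside, 50 mm above the bench, down in the well; z up
- round_key: round key, 24 mm across, on the ledge; origin on its axis at the ledge's surface (70.5 mm above the bench), top 10 mm higher; z up. Springs down 5 mm if pressed
- square_key: square key, 18 mm, on the ledge; origin on its axis at the ledge's surface (70.5 mm above the bench), top 10 mm higher; z up. Springs down 5 mm if pressed
- small_key: small round key, 14 mm across, on the ledge; origin on its axis at the ledge's surface (70.5 mm above the bench), top 10 mm higher; z up. Springs down 5 mm if pressed
- spare_vial: spare capped vial, same as the others, standing loose on the left end of the heater's deck; origin: centre of its underside
- spare_cap: loose black screw cap, 28 mm across, 15 mm high, lying on the left end of the heater's deck; origin: centre of its underside
- reagent_bottle: bottle, 60 mm across, 130 mm high, on the bench to the left; origin: centre of its underside
- tip_box: open clear tip box, 85 x 120 x 60 mm, on the bench to the left; origin: centre of its underside
- beaker: glass beaker, about 70 mm across, 90 mm high, on the bench to the right; origin: centre of its underside
- pipette: pipette lying on the bench to the right, 250 mm long, 28 mm high; origin: on its underside, below its middle
- marker: marker pen lying on the bench to the right, 135 mm long, 13 mm high; origin: on its underside, below its middle

How it is judged (in metres and radians):
On the way, in this order (a step that is already met when the one before it is completed fails the run):
1. the fingers have pushed the raised vial home (within 2.5 mm) (value of joint proud_vial above 0.0155 m and contact force between the fingers and proud_vial above 0.3 N), for 0.05 s.
2. the fingers press the start key down (at least 3.5 of its 5 mm) (value of joint start_key above 0.0035 m and contact force between the fingers and start_key above 0.5 N), for 0.05 s.
At the end, for the whole second after the job is handed in: The raised vial is within 2.5 mm of fully home, the start key is back up (within 1 mm), the other vials (3 mm), other keys (1.5 mm) and all loose things (10 mm) are where they were (value of joint proud_vial above 0.0155 m and value of joint start_key below 0.001 m and distance of each of vial_a, vial_b, vial_c, vial_d, vial_e from where it was at the start of the episode below 0.003 m and distance of each of round_key, square_key, small_key from where it was at the start of the episode below 0.0015 m and distance of each of spare_vial, spare_cap, reagent_bottle, tip_box, beaker, pipette, marker from where it was at the start of the episode below 0.01 m); the robot touches nothing.
It fails at once if another vial in the wells or another key is touched (over 1.5 N) or moved (vial 3 mm, key 1.5 mm) (contact force between any of vial_a, vial_b, vial_c, vial_d, vial_e, round_key, square_key, small_key and anything else above 1.5 N or distance of any of vial_a, vial_b, vial_c, vial_d, vial_e from where it was at the start of the episode above 0.003 m or distance of any of round_key, square_key, small_key from where it was at the start of the episode above 0.0015 m).
It fails at once if the raised vial is pulled up more than 3 mm (value of joint proud_vial below -0.003 m).
It fails at once if the vial or the start key is pushed with more than 40 N (contact force between any of proud_vial, start_key and anything else above 40 N).
It fails at once if the start key is pressed by 2.5 mm while the vial is not yet home (value of joint start_key above 0.0025 m and value of joint proud_vial below 0.0155 m).
It fails at once if a loose thing on the heater or the bench is moved by 10 mm or tipped ((distance of spare_vial from where it was at the start of the episode above 0.01 m or angle between spare_vial's own z axis and vertical above 0.3 rad) or (distance of spare_cap from where it was at the start of the episode above 0.01 m or angle between spare_cap's own z axis and vertical above 0.3 rad) or (distance of reagent_bottle from where it was at the start of the episode above 0.01 m or angle between reagent_bottle's own z axis and vertical above 0.3 rad) or (distance of tip_box from where it was at the start of the episode above 0.01 m or angle between tip_box's own z axis and vertical above 0.3 rad) or (distance of beaker from where it was at the start of the episode above 0.01 m or angle between beaker's own z axis and vertical above 0.3 rad) or distance of pipette from where it was at the start of the episode above 0.01 m or distance of marker from where it was at the start of the episode above 0.01 m).
It also fails if it takes over 38 s, if anything falls off the work surface, if the arm or the gripper's body presses on something with over 40 N, if the wrist force passes 120 N, or if a joint passes its speed limit or range.

## Working session

There is one attempt and no reset: what is moved stays moved. The work goes in short steps, Python scripts to look and compute and a tool call to move; the robot and the scene stay as the last step left them, time stands still between calls to the robot, and variables do not carry over. Pictures are saved under pics/ and viewed, at most 10 in all, crops included, and the job is handed in when it is done.

Besides the shell and the picture viewer there is one more tool, called after ">>>" by a JSON object that holds its "api" and its "payload", one argument or row to a line. servo_tool: Moves the arm, as the interface text tells. Its arguments: {"type":"object","properties":{"targets":{"type":"array"},"gripper":{"type":"number"}},"required":["targets"]}

```bash
mkdir -p pics
python3 - <<'E'
from rig import bot, viewer
import cv2,pickle
d={}
for n in("scene","top"):
    c=viewer.capture(n);d[n]=c;cv2.imwrite(f"pics/{n}0.png",c["color"][:,:,::-1])
    print(n,c["camera_matrix"],c["R"],c["t"])
pickle.dump(d,open("d.pkl","wb"))
s=bot.read_state();print(s,bot.grip_point_offset)
E
```

```text
scene [[407.66461848   0.         277.31881763]
 [  0.         407.66461848 204.34232323]
 [  0.           0.           1.        ]] [[ 0.18746477  0.9821285   0.01675019]
 [ 0.54612437 -0.09003776 -0.83285135]
 [-0.8164589   0.16527797 -0.55324321]] [-0.12196833 -0.1656722   1.528086  ]
top [[399.52806982   0.         274.84964569]
 [  0.         399.52806982 204.97082901]
 [  0.           0.           1.        ]] [[ 0.02198959 -0.99940467  0.02658494]
 [-0.98089474 -0.02670821 -0.19269711]
 [ 0.19329243 -0.02183969 -0.98089809]] [-0.01068943  0.49774139  1.07979138]
{'time_s': 0.1, 'joint_positions': array([ 5.78404884e+01,  3.02743372e+01,  8.21490131e+01, -1.78720168e-04,
        6.76897398e+01, -1.02270581e+01]), 'qvel': array([ 0.0885294 , -0.13196834, -0.18789474, -0.00411776, -0.07957718,
        0.04040178]), 'tau': array([-3.51161907e-04, -4.40982735e+01, -1.77150285e+01,  6.34911004e-02,
        5.33739477e-02, -3.06729908e-05]), 'position': array([0.23305931, 0.57920846, 0.22166219]), 'tcp_rot': array([[-9.27625098e-01,  3.73511149e-01, -1.04816357e-03],
       [ 3.73512458e-01,  9.27623655e-01, -1.67248841e-03],
       [ 3.47608256e-04, -1.94294438e-03, -9.99998052e-01]]), 'force': array([-0.70544935, -0.52422677,  0.31355405]), 'moment': array([ 0.00284048, -0.03749705,  0.05880135]), 'grasp_force': 0.0, 'opening': 1.0024694351445795} 0.0187
```

View pics/scene0.png

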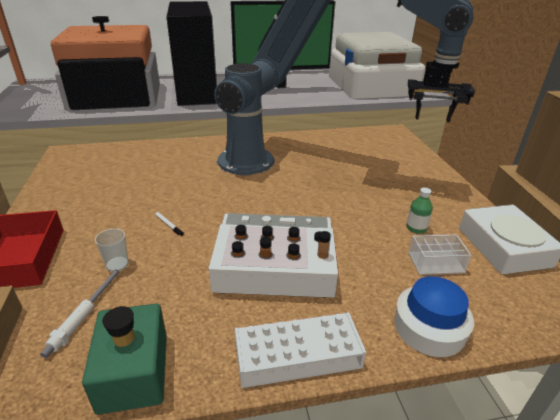

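View pics/top0.png

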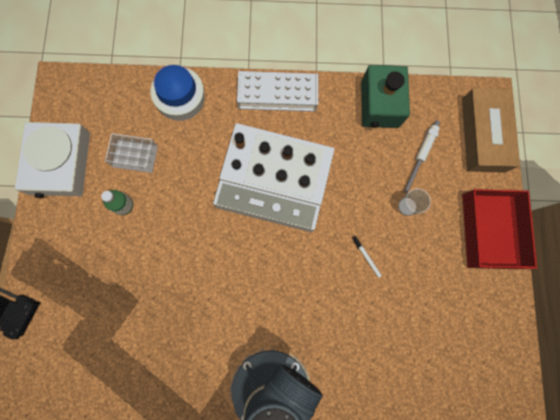

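```bash
cat > h.py <<'E'
import numpy as np,cv2,pickle
def ray(c,u,v,z):
    K,R,t=c["camera_matrix"],c["R"],np.array(c["t"])
    d=R.T@np.linalg.inv(K)@[u,v,1];o=-R.T@t
    return o+d*(z-o[2])/d[2]
def proj(c,X):
    p=c["camera_matrix"]@(c["R"]@X+c["t"]);return p[:2]/p[2]
E
python3 - <<'E'
from h import *
d=pickle.load(open("d.pkl","rb"))
ims=[]
for n,(x,y,w,h) in dict(top=(205,115,135,120),scene=(205,205,140,95)).items():
    c=d[n];im=c["color"][y:y+h,x:x+w]
    m=(im.max(2)<50).astype('uint8')
    k,_,st,ce=cv2.connectedComponentsWithStats(m)
    for i in range(1,k):
        if st[i,4]>8: u,v=ce[i]+[x,y]; print(n,st[i]+[x,y,0,0,0],(u.round(1),v.round(1)),ray(c,u,v,.112).round(4))
    ims.append(cv2.resize(im,(400,400*h//w),interpolation=cv2.INTER_CUBIC))
H=max(i.shape[0] for i in ims)
o=np.hstack([cv2.copyMakeBorder(i,0,H-i.shape[0],0,0,0) for i in ims])
cv2.imwrite("pics/crop.png",o[:,:,::-1])
E
```

```text
top [236 134   7   9  56] (np.float64(239.0), np.float64(138.1)) [0.6698 0.1056 0.112 ]
top [260 143   9   9  61] (np.float64(264.2), np.float64(147.2)) [0.6458 0.0356 0.112 ]
top [283 147   9   9  61] (np.float64(287.3), np.float64(151.1)) [ 0.6365 -0.0278  0.112 ]
top [306 155   8   9  57] (np.float64(309.7), np.float64(158.8)) [ 0.6165 -0.0894  0.112 ]
top [233 161   7   8  45] (np.float64(235.9), np.float64(164.1)) [0.5952 0.1109 0.112 ]
top [254 165   9   9  61] (np.float64(258.2), np.float64(169.0)) [0.5833 0.0502 0.112 ]
top [277 171   9   9  63] (np.float64(281.1), np.float64(175.0)) [ 0.5682 -0.0121  0.112 ]
top [300 177   9   9  62] (np.float64(304.1), np.float64(180.8)) [ 0.5539 -0.0746  0.112 ]
scene [236 225  10  11  83] (np.float64(240.5), np.float64(229.9)) [ 0.5743 -0.0779  0.112 ]
scene [261 226  11  22 186] (np.float64(266.1), np.float64(237.0)) [ 0.6121 -0.0214  0.112 ]
scene [289 227  10  11  84] (np.float64(293.6), np.float64(231.9)) [0.6032 0.0469 0.112 ]
scene [315 232  15  10 133] (np.float64(322.2), np.float64(236.4)) [0.6318 0.1103 0.112 ]
scene [233 242  10  11  93] (np.float64(237.2), np.float64(247.0)) [ 0.6373 -0.0926  0.112 ]
scene [289 244  10  11  99] (np.float64(293.5), np.float64(249.2)) [0.6665 0.0326 0.112 ]
```

View pics/crop.png

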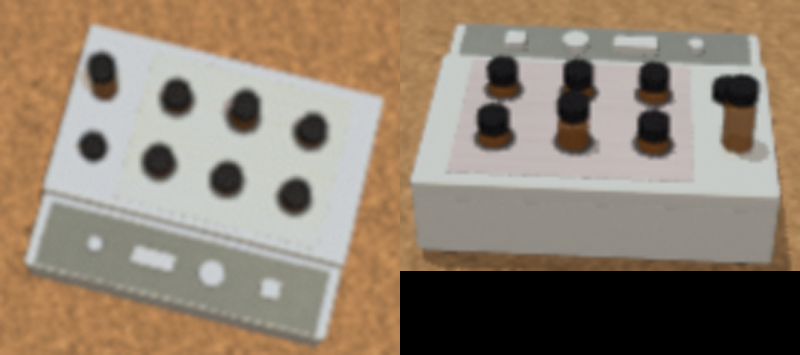

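The crop shows the raised vial is the middle one of the rear row (heater x=65, y=-20). It is at about (287,151) in the top view. The bar key is second from the left, at about (257,202).

Run:
```python
from h import *
d=pickle.load(open("d.pkl","rb"))
W=np.array([[65,45],[65,-85],[0,45],[0,-20],[0,-85]])/1000
P=dict(top=[(264.2,147.2),(309.7,158.8),(258.2,169),(281.1,175),(304.1,180.8)])
P["scene"]=[(293.5,249.2),(237.2,247),(293.6,231.9),None,(240.5,229.9)]
c=d["top"];im=c["color"]
x,y,w,h=228,190,80,30
g=im[y:y+h,x:x+w].min(2);m=(g>175).astype('uint8')
k,_,st,ce=cv2.connectedComponentsWithStats(m)
for i in range(1,k):
    if 5<st[i,4]<150:print("key",st[i],(ce[i]+[x,y]).round(1),ray(c,*(ce[i]+[x,y]),.079).round(4))
for n in P:
    Z=.107
    idx=[i for i in range(5) if P[n][i]]
    q=np.array([ray(d[n],*P[n][i],Z)[:2] for i in idx]);w=W[idx]
    a,b=w-w.mean(0),q-q.mean(0)
    H=a.T@b; th=np.arctan2(H[0,1]-H[1,0],H[0,0]+H[1,1])
    R=np.array([[np.cos(th),-np.sin(th)],[np.sin(th),np.cos(th)]]);t=q.mean(0)-R@w.mean(0)
    print(n,np.degrees(th),t,"res mm",((w@R.T+t-q)*1e3).round(1).tolist())
    print(" vial",R@[.065,-.02]+t,"keys",[(R@[-.087,v]+t).round(4).tolist() for v in (.084,.028,-.028,-.084)])
    for zz in(.122,.124,.126):print("  cap proj",{j:proj(d[j],[*(R@[.065,-.02]+t),zz]).round(1).tolist() for j in d})
```

```text
key [25  0 55 14 85] [280.4 196.4] [ 0.5163 -0.0125  0.079 ]
key [ 7  5  4  4 14] [236.5 196.7] [0.5121 0.1082 0.079 ]
key [22  9 14  7 66] [256.3 201.9] [0.499  0.0534 0.079 ]
key [45 13  7  8 48] [276.  206.8] [ 0.487 -0.001  0.079]
key [65 19  6  7 30] [295.8 211.9] [ 0.474  -0.0556  0.079 ]
top -13.223177681106987 [0.57433407 0.00717438] res mm [[0.4, 0.4], [0.1, -0.5], [-0.2, 0.6], [0.0, 0.0], [-0.4, -0.5]]
 vial [ 0.63303579 -0.02716376] keys [[0.5089, 0.1088], [0.496, 0.0543], [0.4832, -0.0002], [0.4704, -0.0547]]
  cap proj {'scene': [265.2, 239.4], 'top': [287.3, 151.1]}
  cap proj {'scene': [265.2, 238.8], 'top': [287.3, 150.9]}
  cap proj {'scene': [265.2, 238.1], 'top': [287.3, 150.6]}
scene -13.100018294244354 [0.58700198 0.00516926] res mm [[-0.1, 0.2], [-0.1, -0.2], [0.2, 0.4], [-0.0, -0.3]]
 vial [ 0.64577738 -0.02904261] keys [[0.5213, 0.1067], [0.5086, 0.0522], [0.4959, -0.0024], [0.4832, -0.0569]]
  cap proj {'scene': [265.3, 243.0], 'top': [288.0, 146.7]}
  cap proj {'scene': [265.3, 242.3], 'top': [288.1, 146.4]}
  cap proj {'scene': [265.3, 241.6], 'top': [288.1, 146.2]}
```

>>> {"api": "servo_tool", "payload": {
  "targets": [
    {"offset": [-0.01, -0.007, 0], "dr": [0, 0, -0.5]},
    {"offset": [-0.03, -0.021, 0], "dr": [0, 0, -1]},
    {"offset": [-0.06, -0.042, 0], "dr": [0, 0, -1.5]},
    {"offset": [-0.093, -0.064, 0], "dr": [0, 0, -2]},
    {"offset": [-0.126, -0.087, 0], "dr": [0, 0, -2.5]},
    {"offset": [-0.16, -0.11, 0], "dr": [0, 0, -3]},
    {"offset": [-0.194, -0.134, 0], "dr": [0, 0, -3.5]},
    {"offset": [-0.228, -0.157, 0], "dr": [0, 0, -4]},
    {"offset": [-0.262, -0.181, 0], "dr": [0, 0, -4.5]},
    {"offset": [-0.296, -0.204, 0], "dr": [0, 0, -5]},
    {"offset": [-0.33, -0.228, 0], "dr": [0, 0, -5.5]},
    {"offset": [-0.364, -0.251, 0], "dr": [0, 0, -6]},
    {"offset": [-0.398, -0.275, 0], "dr": [0, 0, -6.5]},
    {"offset": [-0.432, -0.298, 0], "dr": [0, 0, -7]},
    {"offset": [-0.466, -0.322, 0], "dr": [0, 0, -7.5]},
    {"offset": [-0.5, -0.345, 0], "dr": [0, 0, -8]},
    {"offset": [-0.532, -0.367, 0], "dr": [0, 0, -8.4]},
    {"offset": [-0.562, -0.388, 0], "dr": [0, 0, -8.7]},
    {"offset": [-0.585, -0.404, 0], "dr": [0, 0, -8.7]},
    {"offset": [-0.599, -0.413, 0], "dr": [0, 0, -8.7]}
  ],
  "gripper": 1
}}

```text
time_s: 1.77
position: [0.6364, -0.0307, 0.2219]
tcp_rot: [[-0.973, 0.232, 0.001], [0.232, 0.973, -0.001], [-0.001, -0.001, -1.0]]
force: [0.2, 0.0, -0.7]
opening: 0.004
grasp_force: 0.0
```

Run:
```python
from h import *
from rig import bot, viewer
d={}
for n in("wrist","top","scene"):
    c=viewer.capture(n);d[n]=c
pickle.dump(d,open("d2.pkl","wb"))
cv2.imwrite("pics/wrist1.png",d["wrist"]["color"][:,:,::-1])
c=d["wrist"];print(c["camera_matrix"][:2],c["R"],c["t"])
s=bot.read_state();print({k:np.round(s[k],4) for k in("time_s","position","tcp_rot","force","opening")})
```

```text
[[325.1922621    0.         278.06918885]
 [  0.         325.1922621  216.94123447]] [[ 0.23149173  0.97283609 -0.00123003]
 [ 0.93989633 -0.22332694  0.2583021 ]
 [ 0.2510109  -0.0609509  -0.96606341]] [-0.11719954 -0.63651886  0.22725261]
{'time_s': np.float64(1.9167), 'position': array([ 0.6347, -0.0281,  0.2217]), 'tcp_rot': array([[-9.729e-01,  2.312e-01, -1.400e-03],
       [ 2.312e-01,  9.729e-01,  7.000e-04],
       [ 1.500e-03,  4.000e-04, -1.000e+00]]), 'force': array([0.9668, 0.5622, 0.3916]), 'opening': np.float64(0.0048)}
```

View pics/wrist1.png

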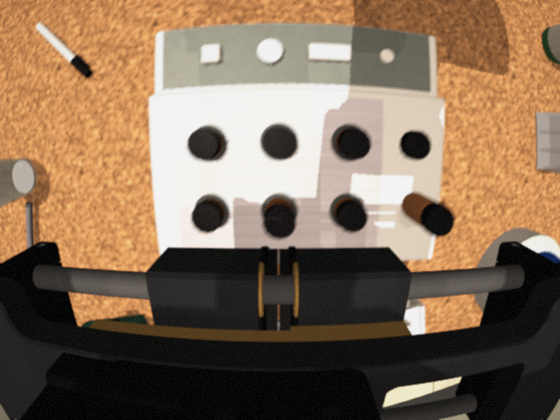

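The wrist view shows the gripper above the rear middle (raised) vial at about (280,217). The seated caps are around (207,143), (279,141), (351,142), (209,213) and (350,211), and the bar key is at (329,51). Next I'll cast these as fisheye rays.

Run:
```python
from h import *
d=pickle.load(open("d2.pkl","rb"));c=d["wrist"];im=c["color"]
K,R,t=c["camera_matrix"],np.array(c["R"]),np.array(c["t"]);o=-R.T@t
def fray(u,v,z):
    a=np.array([u-K[0,2],v-K[1,2]])/K[0,0];r=np.hypot(*a)
    q=R.T@np.array([*(a/r*np.sin(r)),np.cos(r)]);return o+q*(z-o[2])/q[2]
g=cv2.cvtColor(im,cv2.COLOR_RGB2GRAY)
x,y,w,h=175,120,205,118
m=(im[y:y+h,x:x+w].max(2)<40).astype('uint8')
k,_,st,ce=cv2.connectedComponentsWithStats(m)
for i in range(1,k):
    if st[i,4]>100: u,v=ce[i]+[x,y];print("cap",st[i],(ce[i]+[x,y]).round(1),fray(u,v,.108).round(4),fray(u,v,.126).round(4))
x,y,w,h=190,35,215,32
s=im[y:y+h,x:x+w].min(2);m=(s>165).astype('uint8')
k,_,st,ce=cv2.connectedComponentsWithStats(m)
for i in range(1,k):
    if st[i,4]>30:u,v=ce[i]+[x,y];print("key",st[i],(ce[i]+[x,y]).round(1),fray(u,v,.0805).round(4))
```

```text
cap [163   8  31  31 743] [352.6 143.2] [0.5912 0.0455 0.108 ] [0.5897 0.0416 0.126 ]
cap [ 19  81  30  30 649] [208.1 215.4] [ 0.6242 -0.092   0.108 ] [ 0.6206 -0.0869  0.126 ]
cap [160  80  31  30 699] [350.3 214.9] [0.653  0.0314 0.108 ] [0.6475 0.0284 0.126 ]
cap [ 89  84  31  33 781] [279.3 219.9] [ 0.6429 -0.0313  0.108 ] [ 0.638  -0.0301  0.126 ]
key [ 66   3  27  25 543] [269.2  50. ] [ 0.4903 -0.0045  0.0805]
key [118   7  43  19 712] [329.   50.9] [0.5029 0.0495 0.0805]
key [ 10   8  20  20 359] [209.5  52.6] [ 0.4776 -0.059   0.0805]
key [191  15  12  12  93] [386.7  55.5] [0.5158 0.1044 0.0805]
```

>>> {"api": "servo_tool", "payload": {
  "targets": [
    {"offset": [-0.002, -0.001, 0.01], "dr": [0, 0, 0]},
    {"offset": [-0.002, -0.001, 0.025], "dr": [0, 0, 0]},
    {"offset": [-0.002, -0.001, 0.04], "dr": [0, 0, 0]},
    {"offset": [-0.002, -0.001, 0.055], "dr": [0, 0, 0]},
    {"offset": [-0.002, -0.001, 0.068], "dr": [0, 0, 0]},
    {"offset": [-0.002, -0.001, 0.078], "dr": [0, 0, 0]},
    {"offset": [-0.002, -0.001, 0.084], "dr": [0, 0, 0]},
    {"offset": [-0.002, -0.001, 0.087], "dr": [0, 0, 0]},
    {"offset": [-0.002, -0.001, 0.09], "dr": [0, 0, 0]},
    {"offset": [-0.002, -0.001, 0.093], "dr": [0, 0, 0]},
    {"offset": [-0.002, -0.001, 0.096], "dr": [0, 0, 0]},
    {"offset": [-0.002, -0.001, 0.099], "dr": [0, 0, 0]},
    {"offset": [-0.002, -0.001, 0.102], "dr": [0, 0, 0]},
    {"offset": [-0.002, -0.001, 0.105], "dr": [0, 0, 0]},
    {"offset": [-0.002, -0.001, 0.105], "dr": [0, 0, 0]}
  ]
}}

```text
time_s: 3.17
position: [0.6369, -0.0286, 0.1173]
tcp_rot: [[-0.973, 0.229, 0.001], [0.229, 0.973, -0.0], [-0.001, 0.0, -1.0]]
force: [1.1, 0.9, -0.0]
opening: 0.006
grasp_force: 0.3
```

>>> {"api": "servo_tool", "payload": {
  "targets": [
    {"offset": [0, 0, 0.001], "dr": [0, 0, 0]},
    {"offset": [0, 0, 0.002], "dr": [0, 0, 0]},
    {"offset": [0, 0, 0.003], "dr": [0, 0, 0]},
    {"offset": [0, 0, 0.004], "dr": [0, 0, 0]}
  ]
}}

```text
time_s: 3.5
position: [0.6369, -0.0286, 0.1137]
tcp_rot: [[-0.973, 0.229, 0.001], [0.229, 0.973, -0.0], [-0.001, 0.0, -1.0]]
force: [0.7, 0.4, 3.4]
opening: 0.003
grasp_force: 1.4
```

Run:
```python
from h import *
from rig import bot, viewer
a=viewer.capture("wrist")["color"];b=viewer.capture("scene")["color"][195:295,195:345]
b=cv2.resize(b,(450,300),interpolation=cv2.INTER_CUBIC)
cv2.imwrite("pics/p2.png",np.hstack([a[100:400,130:430],b])[:,:,::-1])
s=bot.read_state();print({k:np.round(s[k],4) for k in("time_s","position","force")})
```

```text
{'time_s': np.float64(3.6), 'position': array([ 0.6368, -0.0286,  0.1135]), 'force': array([ 0.9749, -0.2198,  2.0344])}
```

View pics/p2.png

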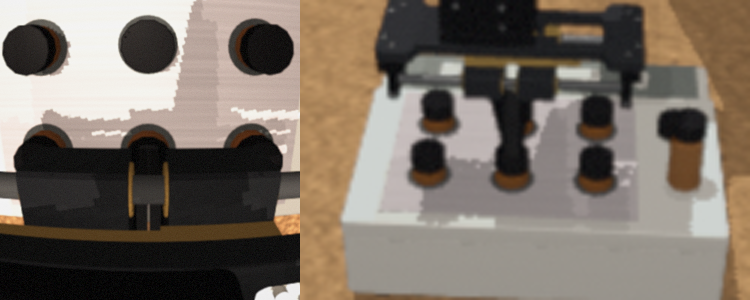

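The pictures show the fingers on the centre of the cap, with the vial now nearly level with its neighbours. I'll push on until the force shows the stop.

>>> {"api": "servo_tool", "payload": {
  "targets": [
    {"offset": [0, 0, 0.0007], "dr": [0, 0, 0]},
    {"offset": [0, 0, 0.0014], "dr": [0, 0, 0]},
    {"offset": [0, 0, 0.002], "dr": [0, 0, 0]},
    {"offset": [0, 0, 0.002], "dr": [0, 0, 0]}
  ]
}}

```text
time_s: 3.93
position: [0.6369, -0.0286, 0.1124]
tcp_rot: [[-0.973, 0.229, 0.001], [0.229, 0.973, -0.0], [-0.001, -0.0, -1.0]]
force: [-0.5, 1.4, 6.1]
opening: 0.007
grasp_force: 3.2
```

>>> {"api": "servo_tool", "payload": {
  "targets": [
    {"offset": [0, 0, 0.0005], "dr": [0, 0, 0]},
    {"offset": [0, 0, 0.001], "dr": [0, 0, 0]},
    {"offset": [0, 0, 0.001], "dr": [0, 0, 0]}
  ]
}}

```text
time_s: 4.18
position: [0.637, -0.0286, 0.1124]
tcp_rot: [[-0.973, 0.229, 0.001], [0.229, 0.973, -0.0], [-0.001, -0.0, -1.0]]
force: [-1.9, 1.0, 9.9]
opening: 0.004
grasp_force: 5.4
```

>>> {"api": "servo_tool", "payload": {
  "targets": [
    {"offset": [0, 0, -0.003], "dr": [0, 0, 0]},
    {"offset": [0, 0, -0.015], "dr": [0, 0, 0]},
    {"offset": [0, 0, -0.035], "dr": [0, 0, 0]},
    {"offset": [0, 0, -0.055], "dr": [0, 0, 0]},
    {"offset": [0.01, 0.003, -0.065], "dr": [0, 0, 0]},
    {"offset": [0.03, 0.009, -0.07], "dr": [0, 0, 0]},
    {"offset": [0.055, 0.017, -0.07], "dr": [0, 0, 0]},
    {"offset": [0.08, 0.025, -0.07], "dr": [0, 0, 0]},
    {"offset": [0.105, 0.032, -0.07], "dr": [0, 0, 0]},
    {"offset": [0.13, 0.04, -0.07], "dr": [0, 0, 0]},
    {"offset": [0.145, 0.045, -0.07], "dr": [0, 0, 0]},
    {"offset": [0.152, 0.047, -0.07], "dr": [0, 0, 0]},
    {"offset": [0.152, 0.047, -0.06], "dr": [0, 0, 0]},
    {"offset": [0.152, 0.047, -0.045], "dr": [0, 0, 0]},
    {"offset": [0.152, 0.047, -0.03], "dr": [0, 0, 0]},
    {"offset": [0.152, 0.047, -0.02], "dr": [0, 0, 0]},
    {"offset": [0.152, 0.047, -0.015], "dr": [0, 0, 0]},
    {"offset": [0.152, 0.047, -0.015], "dr": [0, 0, 0]}
  ]
}}

```text
time_s: 5.68
position: [0.4986, 0.0519, 0.1245]
tcp_rot: [[-0.973, 0.229, -0.002], [0.229, 0.973, 0.0], [0.002, -0.0, -1.0]]
force: [-0.1, -0.3, 0.1]
opening: 0.003
grasp_force: 0.0
```

Run:
```python
from h import *
from rig import bot, viewer
a=viewer.capture("wrist")["color"];b=viewer.capture("scene")["color"][195:295,195:345]
b=cv2.resize(b,(450,300),interpolation=cv2.INTER_CUBIC)
cv2.imwrite("pics/p3.png",np.hstack([a[100:400,130:430],b])[:,:,::-1])
s=bot.read_state();print({k:np.round(s[k],4) for k in("time_s","position","force")})
```

```text
{'time_s': np.float64(5.7833), 'position': array([0.4996, 0.0519, 0.1257]), 'force': array([ 0.2757,  0.0187, -0.8392])}
```

View pics/p3.png

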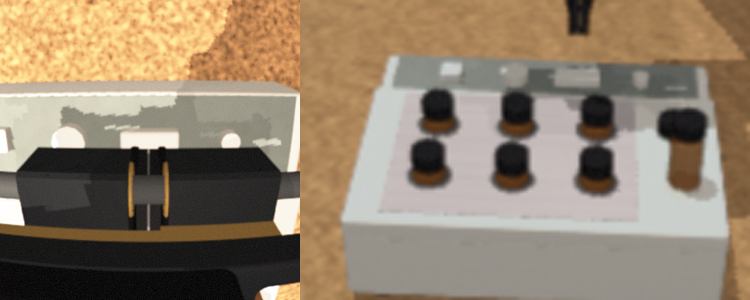

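All six vials now look level, and the bar key is centred below the fingers. Now I'll press the key.

>>> {"api": "servo_tool", "payload": {
  "targets": [
    {"offset": [0, 0, 0.008], "dr": [0, 0, 0]},
    {"offset": [0, 0, 0.02], "dr": [0, 0, 0]},
    {"offset": [0, 0, 0.032], "dr": [0, 0, 0]},
    {"offset": [0, 0, 0.039], "dr": [0, 0, 0]},
    {"offset": [0, 0, 0.043], "dr": [0, 0, 0]},
    {"offset": [0, 0, 0.045], "dr": [0, 0, 0]},
    {"offset": [0, 0, 0.046], "dr": [0, 0, 0]},
    {"offset": [0, 0, 0.047], "dr": [0, 0, 0]},
    {"offset": [0, 0, 0.048], "dr": [0, 0, 0]},
    {"offset": [0, 0, 0.049], "dr": [0, 0, 0]},
    {"offset": [0, 0, 0.05], "dr": [0, 0, 0]},
    {"offset": [0, 0, 0.051], "dr": [0, 0, 0]},
    {"offset": [0, 0, 0.051], "dr": [0, 0, 0]}
  ]
}}

```text
time_s: 6.87
position: [0.4991, 0.052, 0.0758]
tcp_rot: [[-0.974, 0.229, 0.0], [0.229, 0.974, -0.0], [-0.0, -0.0, -1.0]]
force: [-4.8, 0.1, 11.6]
opening: 0.003
grasp_force: 6.1
```

>>> {"api": "servo_tool", "payload": {
  "targets": [
    {"offset": [0, 0, 0.0005], "dr": [0, 0, 0]},
    {"offset": [0, 0, 0.0005], "dr": [0, 0, 0]}
  ]
}}

```text
time_s: 7.03
position: [0.4992, 0.052, 0.0757]
tcp_rot: [[-0.974, 0.229, 0.0], [0.229, 0.974, -0.0], [-0.0, -0.0, -1.0]]
force: [-5.0, -1.4, 17.3]
opening: 0.005
grasp_force: 7.9
```

>>> {"api": "servo_tool", "payload": {
  "targets": [
    {"offset": [0, 0, -0.003], "dr": [0, 0, 0]},
    {"offset": [0, 0, -0.008], "dr": [0, 0, 0]},
    {"offset": [0, 0, -0.018], "dr": [0, 0, 0]},
    {"offset": [0, 0, -0.035], "dr": [0, 0, 0]},
    {"offset": [0, 0, -0.055], "dr": [0, 0, 0]},
    {"offset": [0, 0, -0.075], "dr": [0, 0, 0]},
    {"offset": [0, 0, -0.095], "dr": [0, 0, 0]},
    {"offset": [0, 0, -0.11], "dr": [0, 0, 0]},
    {"offset": [0, 0, -0.12], "dr": [0, 0, 0]},
    {"offset": [0, 0, -0.12], "dr": [0, 0, 0]},
    {"offset": [0, 0, -0.12], "dr": [0, 0, 0]}
  ]
}}

```text
time_s: 7.95
position: [0.5001, 0.052, 0.1948]
tcp_rot: [[-0.973, 0.229, 0.003], [0.229, 0.973, -0.0], [-0.003, 0.0, -1.0]]
force: [-0.6, -1.0, -0.1]
opening: 0.004
grasp_force: 0.0
```

Run:
```python
from h import *
from rig import bot, viewer
a=viewer.capture("wrist")["color"];b=viewer.capture("scene")["color"][195:295,195:345]
b=cv2.resize(b,(450,300),interpolation=cv2.INTER_CUBIC)
cv2.imwrite("pics/p4.png",np.hstack([a[100:400,130:430],b])[:,:,::-1])
s=bot.read_state();print({k:np.round(s[k],4) for k in("time_s","position","force")})
```

```text
{'time_s': np.float64(8.05), 'position': array([0.499 , 0.0521, 0.1935]), 'force': array([ 0.1753, -0.6846, -0.0691])}
```

View pics/p4.png

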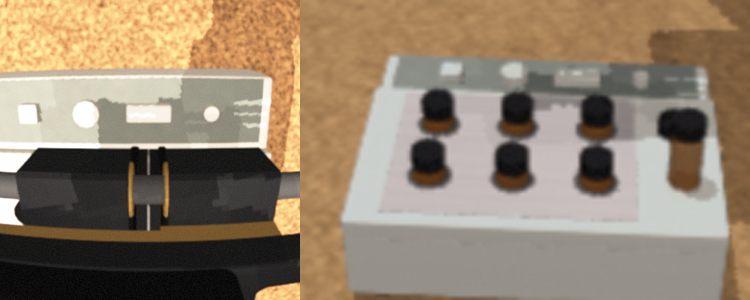

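The vials are level, the key is back up, nothing else appears to have moved, and the arm is clear.

```bash
python3 -c "
from rig import ticket
print(ticket.hand_in())"
```

```text
the job is handed in; nothing more can be done
None
```

I pushed the raised vial down to its hard stop, pressed the start key to its stop and withdrew clear, then handed the job in at about 8 s; the hand-in returned no verdict.

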